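Lock a routing template into its slanted holder

ROBOT

A 6-joint arm with a two-finger parallel gripper is mounted at the origin on the work surface. World frame = base frame: x ahead of the robot, y to its left, z up, the work surface at z = 0. Lengths are in m, angles in rad, forces in N, time in s.
With the tool pointing down it reaches from about 0.425 to 0.95 m from the base axis. Payload 3.5 kg.
Tool frame: the origin (TCP) lies midway between the tips of the shut fingers; the grasp point (between the pads) lies 19 mm behind it; z points along the fingers, y is the line along which they close (so a half turn about z gives the same grasp; the last joint's range is limited). The gripper opens to 85 mm and grips with 20 to 120 N. Pads are 22 mm wide; open, the fingers measure 114 mm over their backs; the gripper's body (76 mm by 85 mm) begins 54 mm behind the grasp point. The pads swing forward as they close: fully open they stand 13 mm farther back than shut.
Start: joints at [-1.488, 0.286, 1.577, -0, 1.279, -0.15], TCP at [0.156, -0.657, 0.231] pointing down, gripper open.
Joint ranges: [-2.77, 2.77], [-0.9, 2.22], [0.21, 2.48], [-1.53, 4.67], [0.24, 2.81], [-2.84, 2.84]. Speed limits (rad/s): [2.79, 2.79, 3.14, 3.14, 3.14, 3.14].

INTERFACE

Orientations are given as a unit quaternion [x, y, z, w].
In Python, from plant import ctrl gives the robot as it stands.
- The arm moves only by the tool move_arm, never from a script. Its argument "plan" is a list of rows, each an object of numbers: "x", "y", "z": the shift along the tool's x, y, z in m; "yaw": the turn about the tool's z in rad; "fingers": the closure, from 0 (fully open) to 1 (shut). In form: [{"x": .., "y": .., "z": .., "yaw": .., "fingers": ..}, ...]. A call has 1 to 5 rows; each row is the pose to reach, as a shift and turn from the pose commanded when the call began, along the tool's axes at that moment; what a row does not reach only later rows make up. A row lasts 1/10 s, in which the tool goes at most 50 mm and 8.59 degrees, less where a joint would pass 70% of its speed; a pose out of reach is approached as far as the arm can. A call with a gripper value outside its range is refused whole. The fingers move at their own pace and stop on an object; "force" is the grip in N (left out, the last holds). Time passes only in rows, so rows that repeat a pose let the fingers close. It gives the time, the measured TCP pose, the force, the opening and the grip force at its end, in the units of the state.
- ctrl.get_state(): the state, without advancing time (a new reading comes with each control period).
- ctrl.read_camera(name): name is "side" or "top"; returns the picture (480x640x3 uint8, red, green, blue); there is no depth.
- ctrl.camera_model(name): a dict with "intrinsics" (3x3 intrinsics, pixels), "distortion" ([k1, k2, p1, p2, k3] as OpenCV has them; the pictures are not rectified), "cam_to_world" (4x4, takes a point from camera to world coordinates). Camera axes: x right, y up, looking along -z (the intrinsics and any distortion apply to the point x, -y, -z); pixel columns grow to the right and rows downward; lengths in m; the calibration is good to about 2 mm. A picture is of the moment at which its call begins. camera_model takes no time and is no camera call.
- ctrl.sign_off(): hands the job in; it is judged then, once.
The state is a dict: "time": time; "qpos": joint angles; "dq": joint speeds; "joint_efforts": joint torques, N m; "eef_pos": TCP position; "tcp_rot": TCP orientation; "contact_force": force on the tool from outside, world axes, zero at the start; "wrist_torque": the same for the moment, N m; "opening": opening from 0.0 (shut) to 1.0 (fully open); "finger_force": force on a finger pad.
Only numpy, scipy, OpenCV 4.12 (cv2) and the standard library are available. Lean on these libraries where they do the work, as an engineer would, in place of code of your own. Each camera call takes 0.05 s, during which the arm holds its last target. There are 200 camera calls.

TASK

Pull the holder's sprung locking bolt out by its red knob until it parks at its stop, then take the plywood template with the green tab from the rack and slide it fully home in the slanted slot. Finally push the knob so that the bolt springs fully home over the template and locks it in, leaving everything else on the bench where it is.

Things in the scene. Friction and masses are not known exactly. Their poses are not given: they have to be found in the camera images.
- template: Template to load: pale plywood plate 12 thick, 140 wide, 66 high (mm), with a GREEN tab 50 wide, 40 high, 12 thick standing in the middle of its top edge; 106 high in all, 80 to 170 g. Symmetric: either face may go to the front. Origin: middle of its bottom edge; x through the thickness, y along the width, z up to the tab. Starts upright in one of the three rack slots.
- rack: Storage rack fixed to the bench: grey base 170 x 190 x 12 mm with three upright plywood slots, 15 mm wide, 146 mm long between end stops, walls 6 mm thick reaching 42 mm above the bench, slot floors at 12 mm. Origin: centre of the underside. Slots run along its x, at y = -60, 0 and +60 mm; which one holds the plywood template varies.
- cradle: Slanted slot of the holder (brown wood, fixed). Origin: middle of the slot floor, 45 mm above the bench. z points up out of the slot, leaning 30 deg from vertical to the robot side; y along the slot towards the knob; x through its thickness. Inside 15 mm (x), 146 mm (y), 50 mm deep (z). Walls 12 mm, end cheeks 10 mm. The template is home with its origin and axes on these (or turned half round).
- mouth (a point): Middle of the slot mouth, at cradle z = 50 mm; same axes as the cradle. Flared thin aluminium lips reach to z = 60 mm. With the template home its shoulders are at cradle z = 66 mm and its tab top at 106 mm. A dark steel guide block for the bolt stands at cradle y = 88 to 114, x = -15 to 15 mm, top at z = 88 mm. Under it all lies a plinth 150 x 200 x 12 mm.
- bolt (a joint): Travel (m) of the sprung bolt along the cradle's +y: 0 home, 0.040 out at its stop. The spring pulls home with 6 to 9 N over the first 15 mm, fading to zero at 30 mm; beyond that it snaps on to the stop and parks by itself, held with 4 N. To release, push the knob back past the 30 mm point: it springs home by itself. Damped: 1.4 N more at 0.1 m/s.
- bolt_tip (a point): End of the steel bolt, 12 mm thick, running along the cradle's y at cradle x = 0, z = 76 mm. Tip at y = 45 mm when home, so it bars the slot mouth; at y = 85 mm when out, clear of the template. It passes 4 mm above the shoulder of a template that is fully home; one standing higher blocks it.
- knob (a point): Grip point on the bolt's red knob, a round post 18 mm in diameter, 35 mm long, along the cradle's z (it leans 30 deg too), from cradle z = 82 to 117 mm. This point lies on its axis at cradle x = 0, z = 100 mm, y = 150 mm when home, 190 mm when out; axes as the cradle's. 27 mm free between knob and guide block at home.
- grey_template: loose bystander, to be left where it stands: grey template of the same shape and size with a BLUE tab, upright in another rack slot. Origin: middle of its bottom edge.
- dark_template: loose bystander, to be left where it stands: dark wood template of the same shape and size with a WHITE tab, upright in another rack slot. Origin: middle of its bottom edge.
- glue: loose bystander, to be left where it stands: white glue bottle with an orange cap, 54 mm in diameter, 170 mm tall, beside the holder at the end away from the knob. Origin: centre of the underside.
- mallet: loose bystander, to be left where it stands: wooden mallet lying down, head 60 x 110 x 60 mm at the +x end, handle 24 mm thick, 255 mm long in all. Origin: on the bench under the middle of the handle.
- cork_block: loose bystander, to be left where it stands: cork sanding block 60 x 110 x 30 mm in front of the holder. Origin: centre of the underside.
- wax_tin: loose bystander, to be left where it stands: low round brass tin with a pale top, 64 mm in diameter, 35 mm tall, behind the bolt knob. Origin: centre of the underside.
- pencil_pot: loose bystander, to be left where it stands: blue pot, 66 mm in diameter, 90 mm tall, pencils standing to about 155 mm, behind the holder. Origin: centre of the underside.
- tape_measure: loose bystander, to be left where it stands: yellow tape measure 65 x 32 x 65 mm, standing behind the holder and rack. Origin: centre of the underside.
Mind the look-alikes: they are no part of the job. Of the things shaped like the template, the plywood one is meant.

How it is judged:
On the way, in this order (a step that is already met when the one before it is completed fails the run):
1. the bolt is out at its stop, the template still in the rack (value of joint bolt above 0.037 m and distance of template from where it was at the start of the episode below 0.03 m), for 0.2 s.
2. the template is fully home in the slanted slot, the bolt still parked out (z of template in the frame of cradle between -0.004 and 0.004 m and x of template in the frame of cradle between -0.004 and 0.004 m and y of template in the frame of cradle between -0.006 and 0.006 m and angle between template's own z axis and vertical below 0.7 rad and angle between the x axis of template and the x axis of cradle, either way round below 0.08 rad and angle between the z axis of template and the z axis of cradle, either way round below 0.08 rad and value of joint bolt above 0.035 m), for 0.2 s.
3. the bolt is home over the seated template (z of template in the frame of cradle between -0.004 and 0.004 m and x of template in the frame of cradle between -0.004 and 0.004 m and y of template in the frame of cradle between -0.006 and 0.006 m and angle between template's own z axis and vertical below 0.7 rad and angle between the x axis of template and the x axis of cradle, either way round below 0.08 rad and angle between the z axis of template and the z axis of cradle, either way round below 0.08 rad and value of joint bolt below 0.003 m), for 0.2 s.
At the end, for the whole second after the job is handed in: The plywood template rests fully home and still in the slanted slot, tab up (within 4 mm of the floor and across the slot, 6 mm along it, square to 0.08 rad), the bolt is within 3 mm of home over its shoulder, and every bystander is within 30 mm of its start (all of step 3 and linear speed of template below 0.01 m/s and distance of each of grey_template, dark_template, glue, mallet, cork_block, wax_tin, pencil_pot, tape_measure from where it was at the start of the episode below 0.03 m); the robot touches nothing.
It fails at once if one of the other two templates is shifted more than 30 mm or tipped over (distance of any of grey_template, dark_template from where it was at the start of the episode above 0.03 m or angle between any of grey_template, dark_template's own z axis and vertical above 0.4 rad).
It fails at once if the glue bottle or the pencil pot is shifted more than 30 mm or tipped over (distance of any of glue, pencil_pot from where it was at the start of the episode above 0.03 m or angle between any of glue, pencil_pot's own z axis and vertical above 0.4 rad).
It fails at once if the mallet, cork block, wax tin or tape measure is shifted more than 30 mm or tipped over (distance of any of mallet, cork_block, wax_tin, tape_measure from where it was at the start of the episode above 0.03 m or angle between any of mallet, cork_block, wax_tin, tape_measure's own z axis and vertical above 0.4 rad).
It also fails if it takes over 61 s, if anything falls off the work surface, if the arm or the gripper's body presses on something with over 40 N, if the wrist force passes 120 N, or if a joint passes its speed limit or range.

## Working session

There is one attempt and no reset: what is moved stays moved. The work goes in short steps, Python scripts to look and compute and a tool call to move; the robot and the scene stay as the last step left them, time stands still between calls to the robot, and variables do not carry over. Pictures are saved under pics/ and viewed, at most 13 in all, crops included, and the job is handed in when it is done.

Besides the shell and the picture viewer there is one more tool, called after "Request:" by a JSON object that holds its "api" and its "payload", one argument or row to a line. move_arm: Moves the arm, as the interface text tells. Its arguments: {"type":"object","properties":{"plan":{"type":"array"},"force":{"type":"number"}},"required":["plan"]}

```bash
mkdir -p pics
python3 - <<'E'
from plant import ctrl
import cv2
for n in("side","top"):
    im=ctrl.read_camera(n); cv2.imwrite(f"pics/{n}0.png",im[:,:,::-1])
    m=ctrl.camera_model(n); print(n,m)
print(ctrl.get_state())
E
```

```text
side {'intrinsics': array([[494.03037606,   0.        , 313.03487255],
       [  0.        , 494.03037606, 246.43675011],
       [  0.        ,   0.        ,   1.        ]]), 'distortion': array([-0.0512361,  0.       ,  0.       ,  0.       ,  0.       ]), 'cam_to_world': array([[-0.85811975,  0.30233487, -0.41499894,  0.04631549],
       [-0.51287055, -0.46634217,  0.7207557 ,  0.72134931],
       [ 0.02437807,  0.83133544,  0.55523608,  0.70417888],
       [ 0.        ,  0.        ,  0.        ,  1.        ]])}
top {'intrinsics': array([[449.16346466,   0.        , 320.75956886],
       [  0.        , 449.16346466, 243.11727375],
       [  0.        ,   0.        ,   1.        ]]), 'distortion': array([0.03484665, 0.        , 0.        , 0.        , 0.        ]), 'cam_to_world': array([[-0.01660532,  0.98994773, -0.14045553,  0.37346008],
       [-0.99944691, -0.01238591,  0.03086198, -0.0122795 ],
       [ 0.02881207,  0.14089031,  0.98960587,  1.02242275],
       [ 0.        ,  0.        ,  0.        ,  1.        ]])}
{'time': 0.1, 'qpos': array([-1.48802313e+00,  2.87132672e-01,  1.57802627e+00, -2.91501133e-05,
        1.27863101e+00, -1.50005436e-01]), 'dq': array([ 0.00144882, -0.00139956, -0.00283091,  0.0009705 ,  0.00019966,
       -0.00041422]), 'joint_efforts': array([ 7.37707778e-04, -4.07297587e+01, -2.93696898e+01, -1.53426495e-04,
        3.45578774e-03, -4.34187385e-06]), 'eef_pos': array([ 0.15567859, -0.65618518,  0.23005079]), 'tcp_rot': array([ 9.93233317e-01,  1.16130833e-01,  2.29804174e-05, -1.09849593e-03]), 'contact_force': array([ 0.35237435,  0.43700708, -0.27793216]), 'wrist_torque': array([-0.03007422, -0.03506467,  0.02810114]), 'finger_force': 0.0, 'opening': 0.9988220454926537}
```

View pics/side0.png

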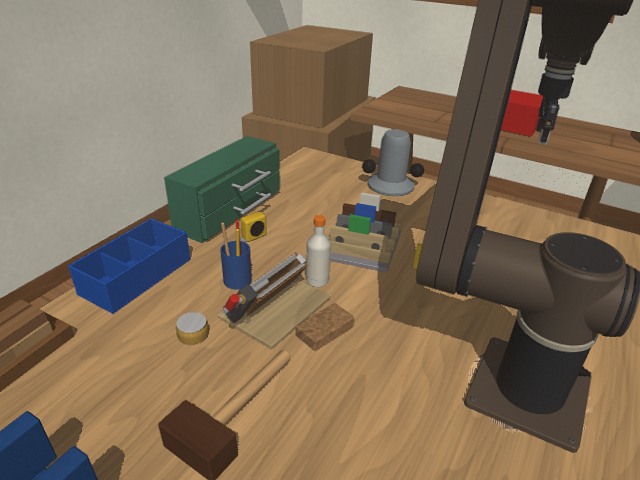

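View pics/top0.png

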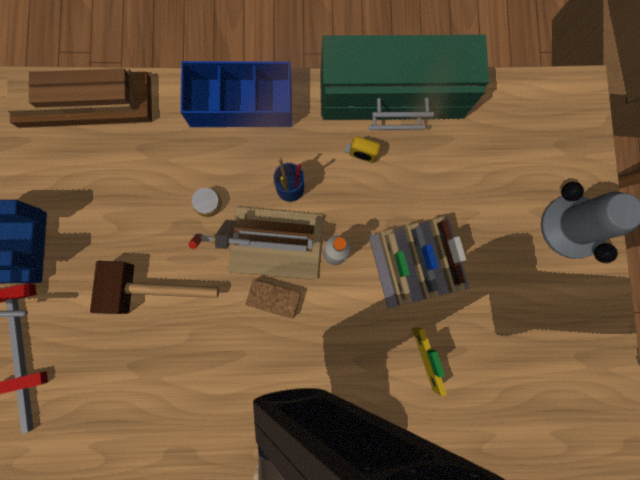

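The side view shows the holder at about (265,295), with the red knob at (233,303), glue at (318,260) and the rack at (362,235). The top view shows the knob at (194,242), holder at (275,242), glue at (338,248) and rack at (420,262).

Things that could be taken for the target, in top-view pixels:
- green tab in the rack at (401,263)
- blue tab in the rack at (428,257)
- white tab in the rack at (457,248)
- a yellow plate with a green tab, off the rack, at (430,360)

I choose the green tab on the pale plate in the rack at (401,263), and check it in one close crop.

```bash
cat > h.py <<'E'
import numpy as np, cv2
from plant import ctrl
from scipy.spatial.transform import Rotation as R
M={n:ctrl.camera_model(n) for n in("side","top")}
def ray(n,uv):
    m=M[n]; p=cv2.undistortPoints(np.array([[uv]],float),m["intrinsics"],m["distortion"])[0,0]
    T=m["cam_to_world"]; d=T[:3,:3]@np.array([p[0],-p[1],-1]); return T[:3,3],d/np.linalg.norm(d)
def plane(n,uv,z):
    o,d=ray(n,uv); return o+d*(z-o[2])/d[2]
def tri(a,b):
    (o1,d1),(o2,d2)=ray("side",a),ray("top",b)
    s=np.linalg.lstsq(np.c_[d1,-d2],o2-o1,rcond=None)[0]
    p,q=o1+s[0]*d1,o2+s[1]*d2; return (p+q)/2,np.linalg.norm(p-q)
def proj(n,P):
    m=M[n]; T=np.linalg.inv(m["cam_to_world"]); p=(T[:3,:3]@np.atleast_2d(P).T).T+T[:3,3]
    p=p*[1,-1,-1]; return cv2.projectPoints(p,np.zeros(3),np.zeros(3),m["intrinsics"],m["distortion"])[0][:,0]
def blobs(im,lo,hi,roi,amin=15):
    x0,y0,x1,y1=roi; h=cv2.cvtColor(im[y0:y1,x0:x1],cv2.COLOR_RGB2HSV); k=cv2.inRange(h,np.array(lo),np.array(hi))
    c,_=cv2.findContours(k,cv2.RETR_EXTERNAL,cv2.CHAIN_APPROX_NONE)
    return [(cv2.contourArea(a),cv2.minAreaRect(a+np.array([x0,y0]))) for a in c if cv2.contourArea(a)>amin]
E
python3 - <<'E'
from h import *
s=cv2.imread("pics/side0.png"); t=cv2.imread("pics/top0.png")
a=cv2.resize(t[195:320,180:480],(800,333),interpolation=cv2.INTER_CUBIC)
b=cv2.resize(s[185:350,205:415],None,fx=400/210,fy=267/165*1.0,interpolation=cv2.INTER_CUBIC)
b1=cv2.resize(s[240:330,210:330],(400,267),interpolation=cv2.INTER_CUBIC)
b2=cv2.resize(s[185:275,320:440],(400,267),interpolation=cv2.INTER_CUBIC)
cv2.imwrite("pics/crop1.png",np.vstack([a,np.hstack([b1,b2])]))
S,Tt=s[:,:,::-1].copy(),t[:,:,::-1].copy()
print("green",blobs(S,(45,100,40),(75,255,255),(320,180,430,280)),blobs(Tt,(45,100,40),(75,255,255),(370,210,480,310)))
print("blue",blobs(S,(105,120,40),(130,255,255),(320,180,430,280)),blobs(Tt,(105,120,40),(130,255,255),(370,210,480,310)))
for lo in [((0,150,60),(8,255,255)),((172,150,60),(180,255,255))]:
  print("red",blobs(S,*lo,(205,270,270,330),5),blobs(Tt,*lo,(180,220,225,260),5))
E
```

```text
green [(311.0, ((359.090576171875, 224.01699829101562), (21.3160400390625, 16.70882797241211), 10.619654655456543))] [(212.0, ((401.3527526855469, 263.5726318359375), (24.993274688720703, 9.920011520385742), 75.0685806274414))]
blue [(216.5, ((364.9360046386719, 212.35202026367188), (20.21405601501465, 16.09969139099121), 10.30484676361084))] [(244.0, ((429.0943603515625, 256.8302001953125), (24.724897384643555, 11.538285255432129), 74.05460357666016))]
red [(126.5, ((231.8076629638672, 301.5384826660156), (9.15255355834961, 17.19570541381836), 33.690067291259766))] [(85.5, ((194.50001525878906, 242.00001525878906), (7.77817440032959, 13.435027122497559), 45.0))]
red [] []
```

View pics/crop1.png

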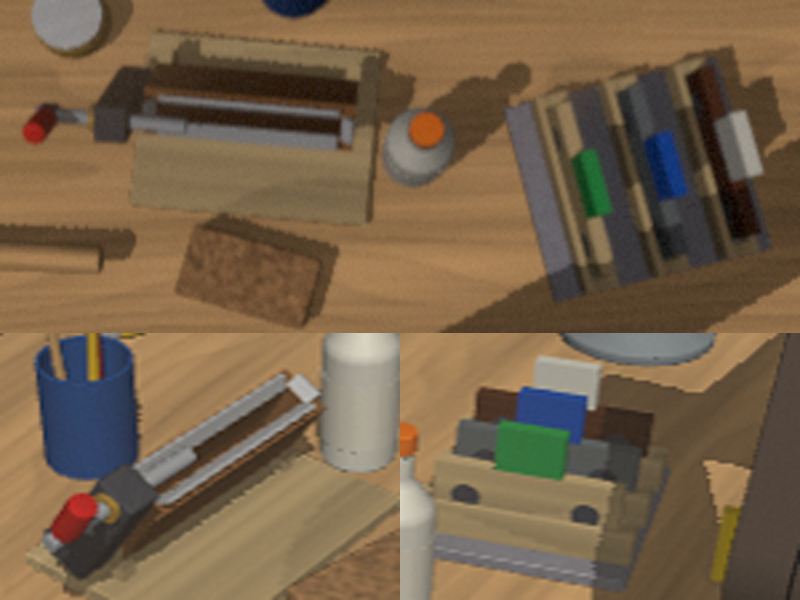

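The crop shows a green tab on a pale plywood plate in the front rack slot (nearest the glue), at about (401,263) in the top view. The blue tab is on the grey plate and the white tab on the dark plate. The bolt is home, with the knob at about (194,242) top and (232,301) side.

Run:
```python
from h import *
np.set_printoptions(precision=4,suppress=True)
f=lambda x,y:(180+(x+.5)*.375-.5,195+(y+.5)*.375-.5)
P=lambda l,z:np.array([plane("top",f(*q),z) for q in l])
rk=P([(508,108),(556,299),(768,246),(722,48)],.012); print("rack",rk,[np.linalg.norm(rk[i]-rk[i-1]) for i in range(4)],rk.mean(0))
pl=P([(155,32),(382,50),(368,222),(131,204)],.012); print("plinth",pl,[np.linalg.norm(pl[i]-pl[i-1]) for i in range(4)],pl.mean(0))
for a in (pl[0]-pl[1],pl[3]-pl[2],rk[0]-rk[1],rk[3]-rk[2]): print("ang",np.arctan2(a[1],a[0]))
print("green",tri((359.1,224),(401.35,263.6))); print("knob",tri((231.8,301.5),(194.5,242)))
g=lambda x,y:(210+(x+.5)*.3-.5,240+(y-333+.5)*.337-.5)
# lips: far ends/bolt features
print("nearlip end glue",tri(g(320,402),f(340,143)))
print("guide top corner",tri(g(123,468),f(127,68)))
print("knobtop@",plane("top",(194.5,242),.15),plane("top",f(36,128),.15))
print("farlip glue end",tri(g(285,376),f(357,107)))
```

```text
rack [[ 0.5338 -0.1571  0.012 ]
 [ 0.3712 -0.1921  0.012 ]
 [ 0.413  -0.3735  0.012 ]
 [ 0.584  -0.3443  0.012 ]] [np.float64(0.1938918081970475), np.float64(0.16625191526502084), np.float64(0.1860757892108215), np.float64(0.17354967277162522)] [ 0.4755 -0.2668  0.012 ]
plinth [[ 0.6033  0.1443  0.012 ]
 [ 0.5856 -0.0499  0.012 ]
 [ 0.4379 -0.0356  0.012 ]
 [ 0.456   0.163   0.012 ]] [np.float64(0.14840750966791272), np.float64(0.19507078396537322), np.float64(0.14836843091177926), np.float64(0.1993610170570347)] [0.5207 0.0554 0.012 ]
ang 1.4800180367533617
ang 1.4797700189029188
ang 0.21232365348043203
ang 0.16857048063548286
green (array([ 0.4584, -0.2084,  0.0973]), np.float64(0.002932778730377133))
knob (array([0.5046, 0.2098, 0.133 ]), np.float64(0.00099404336114182))
nearlip end glue (array([ 0.4918, -0.0146,  0.0877]), np.float64(0.008186581772458576))
guide top corner (array([0.5398, 0.1428, 0.1145]), np.float64(0.027008567200989948))
knobtop@ [0.5025 0.2058 0.15  ] [0.5012 0.2083 0.15  ]
farlip glue end (array([ 0.5226, -0.0269,  0.0912]), np.float64(0.0018237442109739965))
```

```bash
cat >> h.py <<'E'
def go(wps,th0=None,p0=None):
    "shifts in tool axes from current pose to world waypoints (x,y,z,theta)"
    s=ctrl.get_state(); r=R.from_quat(s["tcp_rot"]).as_matrix(); th=np.arctan2(r[1,0],r[0,0]); p=s["eef_pos"]
    if p0 is not None: p=np.array(p0)
    if th0 is not None: th=th0
    A=np.c_[[np.cos(th),np.sin(th),0],[np.sin(th),-np.cos(th),0],[0,0,-1]]
    print("t",s["time"],"pos",np.round(p,4),"th",round(th,4),"F",np.round(s["contact_force"],1),"op",round(s["opening"],3),"q6",round(s["qpos"][5],2))
    for w in wps:
        print(w,"->",np.round(A.T@(np.array(w[:3])-p),4),"yaw",round(th-w[3],4),"n",round(np.linalg.norm(np.array(w[:3])-p)/.05,1))
E
python3 - <<'E'
from h import *
go([(.36,-.56,.30,.233),(.50,-.36,.30,.15),(.55,-.20,.28,0),(.52,.03,.26,-.091),(.504,.21,.23,-.091)],th0=.233)
E
```

```text
t 0.1 pos [ 0.1557 -0.6562  0.2301] th 0.233 F [ 0.4  0.4 -0.3] op 0.999 q6 -0.15
(0.36, -0.56, 0.3, 0.233) -> [ 0.221  -0.0464 -0.0699] yaw 0.0 n 4.7
(0.5, -0.36, 0.3, 0.15) -> [ 0.4034 -0.2087 -0.0699] yaw 0.083 n 9.2
(0.55, -0.2, 0.28, 0) -> [ 0.489  -0.3528 -0.0499] yaw 0.233 n 12.1
(0.52, 0.03, 0.26, -0.091) -> [ 0.5129 -0.5835 -0.0299] yaw 0.324 n 15.5
(0.504, 0.21, 0.23, -0.091) -> [ 5.389e-01 -7.624e-01  1.000e-04] yaw 0.324 n 18.7
```

Request:
{"api": "move_arm", "payload": {
  "plan": [
    {"x": 0.22,"y": -0.046,"z": -0.07,"fingers": 0.65},
    {"x": 0.22,"y": -0.046,"z": -0.07,"fingers": 0.65},
    {"x": 0.22,"y": -0.046,"z": -0.07,"fingers": 0.65},
    {"x": 0.22,"y": -0.046,"z": -0.07,"fingers": 0.65},
    {"x": 0.22,"y": -0.046,"z": -0.07,"fingers": 0.65}
  ],
  "force": 25
}}

```text
validation failed for argument at $.pl...
```

Request:
{"api": "move_arm", "payload": {
  "plan": [
    {"x": 0.18,"y": -0.16,"z": 0,"fingers": 0.65},
    {"x": 0.18,"y": -0.16,"z": 0,"fingers": 0.65},
    {"x": 0.18,"y": -0.16,"z": 0,"fingers": 0.65},
    {"x": 0.18,"y": -0.16,"z": 0,"fingers": 0.65},
    {"x": 0.18,"y": -0.16,"z": 0,"fingers": 0.65}
  ]
}}

```text
validation failed for argument at $.pl...
```

Request:
{"api": "move_arm", "payload": {
  "plan": [
    {"x": 0.085,"y": -0.145,"z": 0.01,"fingers": 0.65},
    {"x": 0.085,"y": -0.145,"z": 0.01,"fingers": 0.65},
    {"x": 0.085,"y": -0.145,"z": 0.01,"fingers": 0.65},
    {"x": 0.085,"y": -0.145,"z": 0.01,"fingers": 0.65}
  ]
}}

```text
validation failed for argument at $.pl...
```

Request:
{"api": "move_arm", "payload": {
  "plan": [
    {"x": 0.024,"y": -0.23,"z": 0.02,"fingers": 0.65},
    {"x": 0.024,"y": -0.23,"z": 0.02,"fingers": 0.65},
    {"x": 0.024,"y": -0.23,"z": 0.02,"fingers": 0.65},
    {"x": 0.024,"y": -0.23,"z": 0.02,"fingers": 0.65},
    {"x": 0.024,"y": -0.23,"z": 0.02,"fingers": 0.65}
  ]
}}

```text
validation failed for argument at $.pl...
```

Request:
{"api": "move_arm", "payload": {
  "plan": [
    {"x": 0.026,"y": -0.178,"z": 0.03,"yaw": 0.324,"fingers": 0.65},
    {"x": 0.026,"y": -0.178,"z": 0.03,"yaw": 0.324,"fingers": 0.65},
    {"x": 0.026,"y": -0.178,"z": 0.03,"yaw": 0.324,"fingers": 0.65},
    {"x": 0.026,"y": -0.178,"z": 0.03,"yaw": 0.324,"fingers": 0.65},
    {"x": 0.026,"y": -0.178,"z": 0.03,"yaw": 0.324,"fingers": 0.65}
  ]
}}

```text
time: 0.6
eef_pos: [0.14, -0.4725, 0.1985]
tcp_rot: [0.999, -0.045, -0.0, -0.003]
contact_force: [-0.3, 0.3, 0.2]
opening: 0.35
finger_force: 0.0
```

Run:
```python
from h import *
go([(.504,.21,.16,-.091),(.504,.21,.122,-.091)])
for n in("side","top"): cv2.imwrite(f"pics/{n}1.png",ctrl.read_camera(n)[:,:,::-1])
s=cv2.imread("pics/side1.png");t=cv2.imread("pics/top1.png")
cv2.imwrite("pics/crop2.png",np.hstack([cv2.resize(s[180:340,180:340],(400,400)),cv2.resize(t[180:340,160:320],(400,400))]))
```

```text
t 0.6 pos [ 0.14   -0.4725  0.1985] th -0.0904 F [-0.3  0.3  0.2] op 0.35 q6 0.17
(0.504, 0.21, 0.16, -0.091) -> [ 0.3009 -0.7126  0.0385] yaw 0.0006 n 15.5
(0.504, 0.21, 0.122, -0.091) -> [ 0.3009 -0.7126  0.0765] yaw 0.0006 n 15.5
```

View pics/crop2.png

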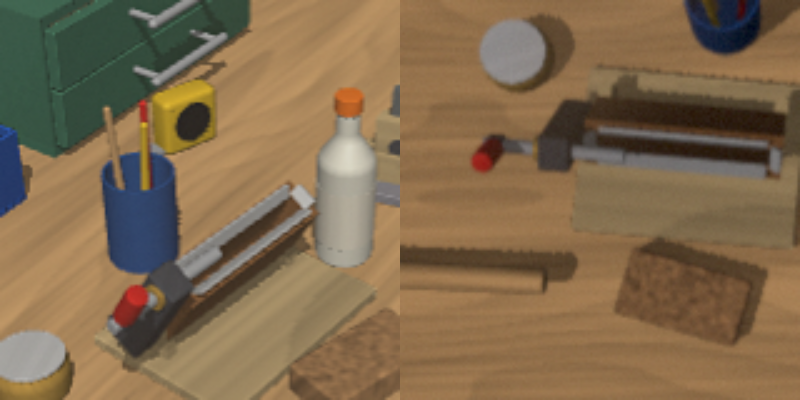

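The crops show the knob still at home (at (232,301) side, (194,242) top) and the arm not yet there. The rows need every field, so I'll fill them all in.

Request:
{"api": "move_arm", "payload": {
  "plan": [
    {"x": 0.214,"y": -0.082,"z": -0.08,"yaw": 0,"fingers": 0.65},
    {"x": 0.214,"y": -0.082,"z": -0.08,"yaw": 0,"fingers": 0.65},
    {"x": 0.214,"y": -0.082,"z": -0.08,"yaw": 0,"fingers": 0.65},
    {"x": 0.214,"y": -0.082,"z": -0.08,"yaw": 0,"fingers": 0.65},
    {"x": 0.214,"y": -0.082,"z": -0.08,"yaw": 0,"fingers": 0.65}
  ],
  "force": 25
}}

```text
time: 1.2
eef_pos: [0.3635, -0.4163, 0.2833]
tcp_rot: [0.999, -0.045, 0.001, 0.001]
contact_force: [-0.2, -1.1, -0.4]
opening: 0.351
finger_force: 0.0
```

Request:
{"api": "move_arm", "payload": {
  "plan": [
    {"x": 0.123,"y": -0.192,"z": 0,"yaw": 0,"fingers": 0.65},
    {"x": 0.123,"y": -0.192,"z": 0,"yaw": 0,"fingers": 0.65},
    {"x": 0.123,"y": -0.192,"z": 0,"yaw": 0,"fingers": 0.65},
    {"x": 0.123,"y": -0.192,"z": 0,"yaw": 0,"fingers": 0.65},
    {"x": 0.123,"y": -0.192,"z": 0,"yaw": 0,"fingers": 0.65}
  ]
}}

```text
time: 1.7
eef_pos: [0.5036, -0.2337, 0.2821]
tcp_rot: [0.999, -0.044, 0.001, 0.0]
contact_force: [-0.2, -0.1, -0.3]
opening: 0.352
finger_force: 0.0
```

Request:
{"api": "move_arm", "payload": {
  "plan": [
    {"x": 0,"y": -0.23,"z": 0.02,"yaw": 0,"fingers": 0.65},
    {"x": 0,"y": -0.23,"z": 0.02,"yaw": 0,"fingers": 0.65},
    {"x": 0,"y": -0.23,"z": 0.02,"yaw": 0,"fingers": 0.65},
    {"x": 0,"y": -0.23,"z": 0.02,"yaw": 0,"fingers": 0.65},
    {"x": 0,"y": -0.23,"z": 0.02,"yaw": 0,"fingers": 0.65}
  ]
}}

```text
time: 2.2
eef_pos: [0.523, -0.0038, 0.2618]
tcp_rot: [0.999, -0.045, 0.001, -0.0]
contact_force: [0.2, -0.3, 0.6]
opening: 0.349
finger_force: 0.0
```

Request:
{"api": "move_arm", "payload": {
  "plan": [
    {"x": -0.035,"y": -0.208,"z": 0.03,"yaw": 0,"fingers": 0.65},
    {"x": -0.035,"y": -0.208,"z": 0.03,"yaw": 0,"fingers": 0.65},
    {"x": -0.035,"y": -0.208,"z": 0.03,"yaw": 0,"fingers": 0.65},
    {"x": -0.035,"y": -0.208,"z": 0.03,"yaw": 0,"fingers": 0.65},
    {"x": -0.035,"y": -0.208,"z": 0.03,"yaw": 0,"fingers": 0.65}
  ]
}}

```text
time: 2.7
eef_pos: [0.506, 0.208, 0.2309]
tcp_rot: [0.999, -0.043, -0.0, -0.001]
contact_force: [-0.7, -0.2, -0.4]
opening: 0.35
finger_force: 0.0
```

Run:
```python
from h import *
go([(.504,.21,.16,-.091),(.504,.21,.122,-.091)])
```

```text
t 2.7 pos [0.506  0.208  0.2309] th -0.0868 F [-0.7 -0.2 -0.4] op 0.35 q6 1.86
(0.504, 0.21, 0.16, -0.091) -> [-0.0021 -0.0018  0.0709] yaw 0.0042 n 1.4
(0.504, 0.21, 0.122, -0.091) -> [-0.0021 -0.0018  0.1089] yaw 0.0042 n 2.2
```

Request:
{"api": "move_arm", "payload": {
  "plan": [
    {"x": -0.002,"y": -0.002,"z": 0.04,"yaw": 0,"fingers": 0.65},
    {"x": -0.002,"y": -0.002,"z": 0.07,"yaw": 0,"fingers": 0.65},
    {"x": -0.002,"y": -0.002,"z": 0.085,"yaw": 0,"fingers": 0.65},
    {"x": -0.002,"y": -0.002,"z": 0.1,"yaw": 0,"fingers": 0.65},
    {"x": -0.002,"y": -0.002,"z": 0.108,"yaw": 0,"fingers": 0.65}
  ]
}}

```text
time: 3.2
eef_pos: [0.5045, 0.2056, 0.1227]
tcp_rot: [0.999, -0.046, -0.0, 0.0]
contact_force: [-0.4, 0.0, -0.2]
opening: 0.354
finger_force: 0.0
```

Run:
```python
from h import *
go([])
for n in("side","top"): cv2.imwrite(f"pics/{n}2.png",ctrl.read_camera(n)[:,:,::-1])
s=cv2.imread("pics/side2.png");t=cv2.imread("pics/top2.png")
cv2.imwrite("pics/crop3.png",np.hstack([cv2.resize(s[240:340,180:280],(400,400)),cv2.resize(t[190:290,150:250],(400,400))]))
```

```text
t 3.2 pos [0.5045 0.2056 0.1227] th -0.0921 F [-0.4  0.  -0.2] op 0.354 q6 1.86
```

View pics/crop3.png

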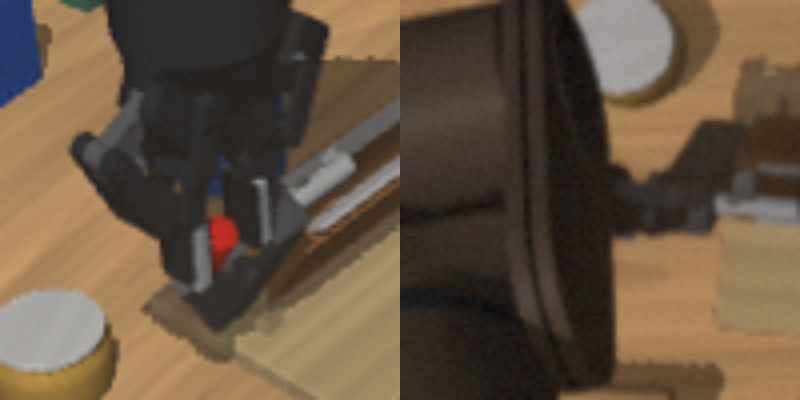

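The side crop shows the red knob at about (235,300) between the two pads, with one finger in the gap to the guide block. Closing on it.

Request:
{"api": "move_arm", "payload": {
  "plan": [
    {"x": 0,"y": 0,"z": 0,"yaw": 0,"fingers": 1},
    {"x": 0,"y": 0,"z": 0,"yaw": 0,"fingers": 1},
    {"x": 0,"y": 0,"z": 0,"yaw": 0,"fingers": 1},
    {"x": 0,"y": 0,"z": 0,"yaw": 0,"fingers": 1}
  ],
  "force": 40
}}

```text
time: 3.7
eef_pos: [0.5046, 0.2098, 0.1242]
tcp_rot: [0.999, -0.047, 0.002, -0.005]
contact_force: [3.5, 12.1, -6.3]
opening: 0.194
finger_force: 39.7
```

Request:
{"api": "move_arm", "payload": {
  "plan": [
    {"x": 0,"y": -0.012,"z": 0,"yaw": 0,"fingers": 1},
    {"x": 0,"y": -0.022,"z": 0,"yaw": 0,"fingers": 1},
    {"x": 0,"y": -0.032,"z": 0,"yaw": 0,"fingers": 1},
    {"x": 0,"y": -0.04,"z": 0,"yaw": 0,"fingers": 1},
    {"x": 0,"y": -0.045,"z": 0,"yaw": 0,"fingers": 1}
  ]
}}

```text
time: 4.2
eef_pos: [0.5088, 0.2501, 0.1241]
tcp_rot: [0.999, -0.045, 0.001, 0.002]
contact_force: [0.6, -14.9, 0.9]
opening: 0.195
finger_force: 40.6
```

Request:
{"api": "move_arm", "payload": {
  "plan": [
    {"x": 0,"y": 0.002,"z": 0,"yaw": 0,"fingers": 0.65},
    {"x": 0,"y": 0.002,"z": 0,"yaw": 0,"fingers": 0.65},
    {"x": 0,"y": 0.002,"z": 0,"yaw": 0,"fingers": 0.65},
    {"x": 0,"y": 0.002,"z": 0,"yaw": 0,"fingers": 0.65}
  ]
}}

```text
time: 4.6
eef_pos: [0.5078, 0.2492, 0.1238]
tcp_rot: [0.999, -0.046, 0.0, -0.0]
contact_force: [-0.9, -0.2, -0.6]
opening: 0.351
finger_force: 0.0
```

Request:
{"api": "move_arm", "payload": {
  "plan": [
    {"x": 0,"y": 0,"z": -0.03,"yaw": 0,"fingers": 0.65},
    {"x": 0,"y": 0,"z": -0.08,"yaw": 0,"fingers": 0.65},
    {"x": 0,"y": 0.03,"z": -0.12,"yaw": 0,"fingers": 0.4},
    {"x": 0,"y": 0.08,"z": -0.15,"yaw": 0,"fingers": 0},
    {"x": 0,"y": 0.13,"z": -0.16,"yaw": 0,"fingers": 0}
  ]
}}

```text
time: 5.1
eef_pos: [0.4976, 0.1278, 0.2855]
tcp_rot: [0.999, -0.044, 0.003, -0.001]
contact_force: [0.1, -0.4, -0.0]
opening: 0.846
finger_force: 0.0
```

Run:
```python
from h import *
np.set_printoptions(precision=4,suppress=True)
for fn in("top0","top1"):
    t=cv2.imread(f"pics/{fn}.png"); t=cv2.resize(t[210:310,370:480],None,fx=4,fy=4,interpolation=cv2.INTER_CUBIC)[:,:,::-1].copy()
    for nm,lo,hi in (("g",(45,100,40),(75,255,255)),("b",(105,120,40),(130,255,255))):
        a,r=max(blobs(t,lo,hi,(0,0,440,400)))
        c=cv2.boxPoints(r); c=(c+.5)/4-.5+[370,210]
        w=np.array([plane("top",q,.118) for q in c])
        print(nm,w[:,:2].tolist(),[round(np.linalg.norm(w[i]-w[i-1]),4) for i in range(4)])
go([(.46,-.05,.30,.8),(.458,-.205,.25,1.76)])
```

```text
g [[0.4799917833063112, -0.18748207514777035], [0.4852372337646039, -0.20781573165741507], [0.43561721425069944, -0.2191176323312138], [0.4304722859708159, -0.19892386083044475]] [np.float64(0.0508), np.float64(0.021), np.float64(0.0509), np.float64(0.0208)]
b [[0.4927591278482417, -0.24283976162789947], [0.4989852487158547, -0.26667228199554494], [0.4490014819621554, -0.2777388127723616], [0.44288922212569093, -0.25407269186012305]] [np.float64(0.0511), np.float64(0.0246), np.float64(0.0512), np.float64(0.0244)]
g [[0.480283630406956, -0.18777830989905966], [0.48522604716933965, -0.2080699382647085], [0.4357544380400324, -0.21861817223965824], [0.43090764974294493, -0.1984673621549604]] [np.float64(0.0505), np.float64(0.0209), np.float64(0.0506), np.float64(0.0207)]
b [[0.49243530172580946, -0.24257644639195086], [0.4990804771450146, -0.26620562276516613], [0.4496622893769453, -0.2781476984446063], [0.44313577019998984, -0.2546790367406627]] [np.float64(0.0508), np.float64(0.0245), np.float64(0.0508), np.float64(0.0244)]
t 5.1 pos [0.4976 0.1278 0.2855] th -0.0886 F [ 0.1 -0.4 -0. ] op 0.846 q6 1.71
(0.46, -0.05, 0.3, 0.8) -> [-0.0218  0.1804 -0.0145] yaw -0.8886 n 3.6
(0.458, -0.205, 0.25, 1.76) -> [-0.01    0.335   0.0355] yaw -1.8486 n 6.7
```

Request:
{"api": "move_arm", "payload": {
  "plan": [
    {"x": 0,"y": 0.04,"z": -0.02,"yaw": -0.14,"fingers": 0},
    {"x": -0.005,"y": 0.08,"z": -0.02,"yaw": -0.28,"fingers": 0},
    {"x": -0.01,"y": 0.12,"z": -0.02,"yaw": -0.42,"fingers": 0},
    {"x": -0.015,"y": 0.16,"z": -0.02,"yaw": -0.56,"fingers": 0},
    {"x": -0.015,"y": 0.2,"z": -0.02,"yaw": -0.7,"fingers": 0}
  ]
}}

```text
time: 5.6
eef_pos: [0.4633, -0.0672, 0.3016]
tcp_rot: [0.955, 0.296, 0.001, 0.0]
contact_force: [1.3, 0.4, -0.6]
opening: 1.001
finger_force: 0.0
```

Run:
```python
from h import *
go([(.459,-.2075,.25,1.786)])
```

```text
t 5.6 pos [ 0.4633 -0.0672  0.3016] th 0.6014 F [ 1.3  0.4 -0.6] op 1.001 q6 0.61
(0.459, -0.2075, 0.25, 1.786) -> [-0.0829  0.1133  0.0516] yaw -1.1846 n 3.0
```

Request:
{"api": "move_arm", "payload": {
  "plan": [
    {"x": -0.02,"y": 0.03,"z": 0,"yaw": -0.14,"fingers": 0},
    {"x": -0.04,"y": 0.06,"z": 0,"yaw": -0.28,"fingers": 0},
    {"x": -0.06,"y": 0.09,"z": 0.01,"yaw": -0.42,"fingers": 0},
    {"x": -0.083,"y": 0.113,"z": 0.03,"yaw": -0.56,"fingers": 0},
    {"x": -0.083,"y": 0.113,"z": 0.05,"yaw": -0.7,"fingers": 0}
  ]
}}

```text
time: 6.1
eef_pos: [0.4584, -0.2095, 0.2512]
tcp_rot: [0.797, 0.604, -0.0, 0.001]
contact_force: [-0.2, 0.9, -0.5]
opening: 0.998
finger_force: 0.0
```

Request:
{"api": "move_arm", "payload": {
  "plan": [
    {"x": 0,"y": 0,"z": 0,"yaw": -0.14,"fingers": 0},
    {"x": 0,"y": 0,"z": 0,"yaw": -0.28,"fingers": 0},
    {"x": 0,"y": 0,"z": 0.02,"yaw": -0.42,"fingers": 0},
    {"x": 0,"y": 0,"z": 0.04,"yaw": -0.48,"fingers": 0},
    {"x": 0,"y": 0,"z": 0.05,"yaw": -0.48,"fingers": 0}
  ]
}}

```text
time: 6.6
eef_pos: [0.458, -0.2055, 0.1995]
tcp_rot: [0.631, 0.776, 0.0, -0.001]
contact_force: [0.1, 1.1, 0.3]
opening: 0.997
finger_force: 0.0
```

Run:
```python
from h import *
go([(.459,-.2075,.12,1.786),(.459,-.2075,.081,1.786)])
```

```text
t 6.6 pos [ 0.458  -0.2055  0.1995] th 1.7754 F [0.1 1.1 0.3] op 0.997 q6 -0.83
(0.459, -0.2075, 0.12, 1.786) -> [-0.0022  0.0006  0.0795] yaw -0.0106 n 1.6
(0.459, -0.2075, 0.081, 1.786) -> [-0.0022  0.0006  0.1185] yaw -0.0106 n 2.4
```

Request:
{"api": "move_arm", "payload": {
  "plan": [
    {"x": -0.002,"y": 0.001,"z": 0.04,"yaw": -0.01,"fingers": 0.15},
    {"x": -0.002,"y": 0.001,"z": 0.08,"yaw": -0.01,"fingers": 0.15},
    {"x": -0.002,"y": 0.001,"z": 0.1,"yaw": -0.01,"fingers": 0.15},
    {"x": -0.002,"y": 0.001,"z": 0.118,"yaw": -0.01,"fingers": 0.15},
    {"x": -0.002,"y": 0.001,"z": 0.118,"yaw": -0.01,"fingers": 0.15}
  ],
  "force": 25
}}

```text
time: 7.1
eef_pos: [0.4584, -0.2066, 0.0806]
tcp_rot: [0.628, 0.778, -0.0, -0.003]
contact_force: [-0.0, 0.5, 0.1]
opening: 0.846
finger_force: 0.0
```

Run:
```python
from h import *
go([])
for n in("side","top"): cv2.imwrite(f"pics/{n}3.png",ctrl.read_camera(n)[:,:,::-1])
s=cv2.imread("pics/side3.png");t=cv2.imread("pics/top3.png")
cv2.imwrite("pics/crop4.png",np.hstack([cv2.resize(s[150:290,300:440],(400,400)),cv2.resize(t[190:330,360:500],(400,400))]))
```

```text
t 7.1 pos [ 0.4584 -0.2066  0.0806] th 1.7843 F [-0.   0.5  0.1] op 0.846 q6 -0.84
```

View pics/crop4.png

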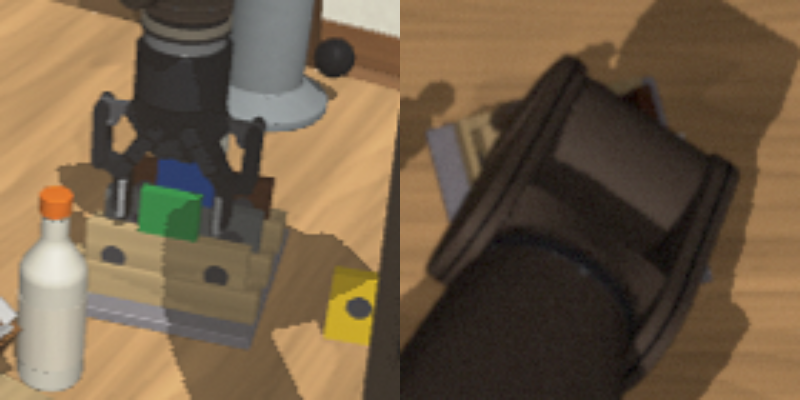

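The side crop shows the fingers on either side of the green tab at about (360,224), clear of the blue tab. Closing gently.

Request:
{"api": "move_arm", "payload": {
  "plan": [
    {"x": 0,"y": 0,"z": 0,"yaw": 0,"fingers": 0.6},
    {"x": 0,"y": 0,"z": 0,"yaw": 0,"fingers": 0.6},
    {"x": 0,"y": 0,"z": 0,"yaw": 0,"fingers": 0.6},
    {"x": 0,"y": 0,"z": 0,"yaw": 0,"fingers": 0.6}
  ],
  "force": 25
}}

```text
time: 7.6
eef_pos: [0.4612, -0.2087, 0.085]
tcp_rot: [0.627, 0.779, 0.0, 0.002]
contact_force: [-0.1, -0.7, 5.7]
opening: 0.58
finger_force: 27.7
```

Request:
{"api": "move_arm", "payload": {
  "plan": [
    {"x": 0,"y": 0,"z": -0.02,"yaw": 0,"fingers": 0.6},
    {"x": 0,"y": 0,"z": -0.04,"yaw": 0,"fingers": 0.6},
    {"x": 0,"y": 0,"z": -0.08,"yaw": 0,"fingers": 0.6},
    {"x": 0,"y": 0,"z": -0.13,"yaw": 0,"fingers": 0.6},
    {"x": 0,"y": 0,"z": -0.17,"yaw": 0,"fingers": 0.6}
  ]
}}

```text
time: 8.1
eef_pos: [0.46, -0.2077, 0.2553]
tcp_rot: [0.627, 0.779, 0.0, 0.0]
contact_force: [0.7, -0.7, -1.2]
opening: 0.578
finger_force: 27.0
```

Run:
```python
from h import *
np.set_printoptions(precision=4,suppress=True,linewidth=200)
t=cv2.cvtColor(cv2.imread("pics/top1.png"),cv2.COLOR_BGR2GRAY).astype(float)
n=np.array([.9957,-.0926])
for u in (265,272,280,288,296,302):
    col=cv2.resize(t[222:256,u-1:u+2].mean(1)[:,None],(1,34*8),interpolation=cv2.INTER_CUBIC)[:,0]
    v=222+(np.arange(272)+.5)/8-.5
    g=np.gradient(col)*8
    pk=[i for i in range(2,270) if abs(g[i])>12 and abs(g[i])==abs(g[max(0,i-8):i+9]).max()]
    print(u,[(round(v[i],1),round(g[i]),round(float(n@plane("top",(u,v[i]),.0846)[:2]),4),round(float(n@plane("top",(u,v[i]),.1)[:2]),4)) for i in pk])
print("y-end s:",[round(float(np.array([.0926,.9957])@plane("top",q,.095)[:2]),4) for q in ((313.5,237),(312,249))])
go([(.47,-.05,.30,2.5)])
```

```text
265 [(np.float64(229.9), 18, 0.5268, 0.5243), (np.float64(232.4), 35, 0.5215, 0.519), (np.float64(234.9), -49, 0.5162, 0.5138), (np.float64(241.9), 47, 0.5013, 0.4992)]
272 [(np.float64(230.1), 16, 0.5277, 0.5252), (np.float64(233.1), 39, 0.5213, 0.5189), (np.float64(235.9), -44, 0.5152, 0.5129), (np.float64(242.1), 41, 0.5022, 0.5001)]
280 [(np.float64(231.1), 22, 0.527, 0.5244), (np.float64(234.1), 36, 0.5206, 0.5182), (np.float64(235.9), -42, 0.5166, 0.5142), (np.float64(243.1), 47, 0.5015, 0.4994)]
288 [(np.float64(222.6), -21, 0.5465, 0.5437), (np.float64(231.9), 21, 0.5265, 0.524), (np.float64(234.8), 36, 0.5203, 0.5179), (np.float64(236.9), -48, 0.5158, 0.5135), (np.float64(243.9), 51, 0.501, 0.4989)]
296 [(np.float64(223.1), -22, 0.5468, 0.544), (np.float64(232.9), 18, 0.5257, 0.5232), (np.float64(235.1), 35, 0.5212, 0.5187), (np.float64(237.9), -47, 0.5151, 0.5127), (np.float64(244.9), 44, 0.5002, 0.4981)]
302 [(np.float64(223.9), -20, 0.546, 0.5432), (np.float64(233.1), 23, 0.5265, 0.5239), (np.float64(236.1), 36, 0.5201, 0.5176), (np.float64(237.9), -44, 0.5161, 0.5137), (np.float64(244.9), 52, 0.5012, 0.4991)]
y-end s: [0.0219, 0.023]
t 8.1 pos [ 0.46   -0.2077  0.2553] th 1.7856 F [ 0.7 -0.7 -1.2] op 0.578 q6 -0.84
(0.47, -0.05, 0.3, 2.5) -> [ 0.152   0.0434 -0.0447] yaw -0.7144 n 3.3
```

```bash
cat >> h.py <<'E'
S0,N0,TH=.106,.5334,3.049
def tcp(x,z,a,L=.095,d=.022,s=S0):
    a=np.radians(a); n=N0+.866*x-.5*z-L*np.sin(a); h=.045+.866*z+.5*x+L*np.cos(a)-d
    return (round(s*.0926+n*.9957,4),round(s*.9957-n*.0926,4),round(h,4),TH)
E
python3 - <<'E'
from h import *
go([tcp(-.001,.075,0)[:2]+(.295,TH)])
E
```

```text
t 8.1 pos [ 0.46   -0.2077  0.2553] th 1.7856 F [ 0.7 -0.7 -1.2] op 0.578 q6 -0.84
(np.float64(0.5027), np.float64(0.0597), 0.295, 3.049) -> [ 0.2522  0.0987 -0.0397] yaw -1.2634 n 5.5
```

Request:
{"api": "move_arm", "payload": {
  "plan": [
    {"x": 0,"y": 0,"z": -0.04,"yaw": -0.13,"fingers": 0.6},
    {"x": 0.03,"y": 0.01,"z": -0.045,"yaw": -0.26,"fingers": 0.6},
    {"x": 0.07,"y": 0.02,"z": -0.045,"yaw": -0.39,"fingers": 0.6},
    {"x": 0.11,"y": 0.03,"z": -0.045,"yaw": -0.52,"fingers": 0.6},
    {"x": 0.15,"y": 0.043,"z": -0.045,"yaw": -0.65,"fingers": 0.6}
  ],
  "force": 25
}}

```text
time: 8.6
eef_pos: [0.4694, -0.0507, 0.2978]
tcp_rot: [0.344, 0.939, 0.0, -0.0]
contact_force: [1.3, -1.2, -1.0]
opening: 0.577
finger_force: 26.9
```

Run:
```python
from h import *
go([tcp(-.001,.075,0)[:2]+(.295,TH)])
```

```text
t 8.6 pos [ 0.4694 -0.0507  0.2978] th 2.4399 F [ 1.3 -1.2 -1. ] op 0.577 q6 -1.19
(np.float64(0.5027), np.float64(0.0597), 0.295, 3.049) -> [0.0459 0.1058 0.0028] yaw -0.6091 n 2.3
```

Request:
{"api": "move_arm", "payload": {
  "plan": [
    {"x": 0.01,"y": 0.025,"z": 0,"yaw": -0.14,"fingers": 0.6},
    {"x": 0.02,"y": 0.05,"z": 0,"yaw": -0.28,"fingers": 0.6},
    {"x": 0.035,"y": 0.08,"z": 0,"yaw": -0.42,"fingers": 0.6},
    {"x": 0.046,"y": 0.106,"z": 0,"yaw": -0.55,"fingers": 0.6},
    {"x": 0.046,"y": 0.106,"z": 0.003,"yaw": -0.609,"fingers": 0.6}
  ]
}}

```text
time: 9.1
eef_pos: [0.504, 0.0612, 0.2949]
tcp_rot: [0.045, 0.999, 0.001, -0.0]
contact_force: [0.1, -0.2, -0.5]
opening: 0.582
finger_force: 26.9
```

Run:
```python
from h import *
go([tcp(-.001,.075,0),tcp(-.002,.062,0),tcp(-.002,.057,0)])
for n in("side","top"): cv2.imwrite(f"pics/{n}4.png",ctrl.read_camera(n)[:,:,::-1])
s=cv2.imread("pics/side4.png");cv2.imwrite("pics/crop5.png",cv2.resize(s[150:330,190:390],(666,600)))
```

```text
t 9.1 pos [0.504  0.0612 0.2949] th 3.052 F [ 0.1 -0.2 -0.5] op 0.582 q6 -1.56
(np.float64(0.5027), np.float64(0.0597), np.float64(0.1824), 3.049) -> [ 0.0012 -0.0016  0.1125] yaw 0.003 n 2.3
(np.float64(0.5083), np.float64(0.0592), np.float64(0.1707), 3.049) -> [-0.0044 -0.0016  0.1242] yaw 0.003 n 2.5
(np.float64(0.5108), np.float64(0.059), np.float64(0.1664), 3.049) -> [-0.007  -0.0016  0.1285] yaw 0.003 n 2.6
```

View pics/crop5.png

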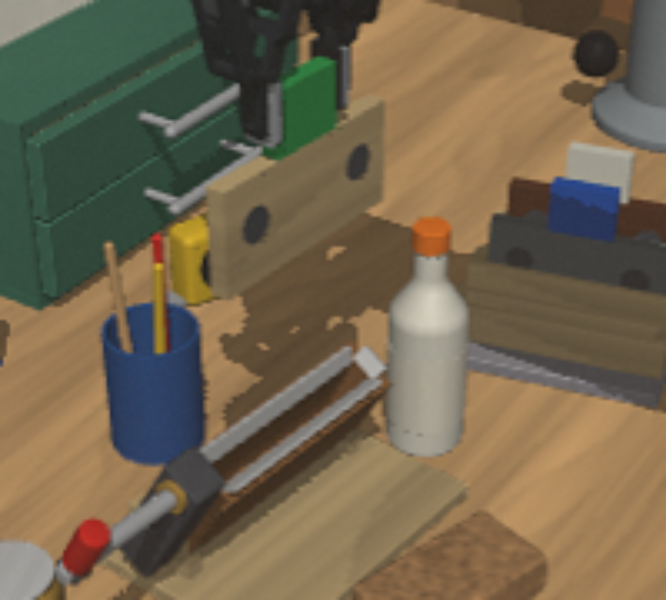

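The side crop shows the plywood plate hanging upright by its green tab, its bottom-left corner at about (254,239). The bolt is parked out, with the knob at about (216,314).

Run:
```python
from h import *
p=ctrl.get_state()["eef_pos"]; s=np.array([.0926,.9957,0]); n=np.array([.9957,-.0926,0])
for e in(-1,1):
  for f in(-1,1): print(e,f,proj("side",p-[0,0,.073]+.07*e*s+.006*f*n).round(1))
```

```text
-1 -1 [[303.9 209.3]]
-1 1 [[299.1 207.4]]
1 -1 [[256.8 239.4]]
1 1 [[251.8 237.1]]
```

Request:
{"api": "move_arm", "payload": {
  "plan": [
    {"x": 0.001,"y": -0.0015,"z": 0.04,"yaw": 0.003,"fingers": 0.6},
    {"x": 0.001,"y": -0.0015,"z": 0.08,"yaw": 0.003,"fingers": 0.6},
    {"x": 0.001,"y": -0.0015,"z": 0.112,"yaw": 0.003,"fingers": 0.6},
    {"x": 0.001,"y": -0.0015,"z": 0.112,"yaw": 0.003,"fingers": 0.6}
  ]
}}

```text
time: 9.6
eef_pos: [0.4986, 0.0567, 0.1775]
tcp_rot: [0.051, 0.999, 0.0, -0.006]
contact_force: [-0.1, 0.0, -2.3]
opening: 0.577
finger_force: 26.9
```

Run:
```python
from h import *
go([tcp(-.002,.062,0),tcp(-.002,.057,0)]+[tcp(-.004,.057,a) for a in (6,12,18,24,30)])
```

```text
t 9.6 pos [0.4986 0.0567 0.1775] th 3.0393 F [-0.1  0.  -2.3] op 0.577 q6 -1.56
(np.float64(0.5083), np.float64(0.0592), np.float64(0.1707), 3.049) -> [-0.0094  0.0035  0.0068] yaw -0.0097 n 0.2
(np.float64(0.5108), np.float64(0.059), np.float64(0.1664), 3.049) -> [-0.0119  0.0035  0.0111] yaw -0.0097 n 0.3
(np.float64(0.4992), np.float64(0.06), np.float64(0.1648), 3.049) -> [-0.0002  0.0033  0.0127] yaw -0.0097 n 0.3
(np.float64(0.4894), np.float64(0.0609), np.float64(0.1633), 3.049) -> [0.0096 0.0032 0.0142] yaw -0.0097 n 0.3
(np.float64(0.4799), np.float64(0.0618), np.float64(0.1607), 3.049) -> [0.0191 0.0032 0.0168] yaw -0.0097 n 0.5
(np.float64(0.4706), np.float64(0.0627), np.float64(0.1571), 3.049) -> [0.0285 0.0031 0.0204] yaw -0.0097 n 0.7
(np.float64(0.4618), np.float64(0.0635), np.float64(0.1526), 3.049) -> [0.0373 0.003  0.0249] yaw -0.0097 n 0.9
```

Request:
{"api": "move_arm", "payload": {
  "plan": [
    {"x": 0,"y": 0,"z": 0,"yaw": 0,"fingers": 0.6},
    {"x": 0,"y": 0,"z": 0,"yaw": 0,"fingers": 0.6},
    {"x": 0,"y": 0,"z": 0,"yaw": 0,"fingers": 0.6}
  ],
  "force": 20
}}

```text
time: 9.9
eef_pos: [0.5043, 0.0567, 0.1858]
tcp_rot: [0.05, 0.999, -0.0, 0.002]
contact_force: [0.4, 0.3, -0.9]
opening: 0.579
finger_force: 26.9
```

Run:
```python
from h import *
go([tcp(-.002,.062,0),tcp(-.002,.057,0)]+[tcp(-.004,.057,a) for a in (6,12,18,24,30)])
```

```text
t 9.9 pos [0.5043 0.0567 0.1858] th 3.0411 F [ 0.4  0.3 -0.9] op 0.579 q6 -1.56
(np.float64(0.5083), np.float64(0.0592), np.float64(0.1707), 3.049) -> [-0.0037  0.0029  0.0151] yaw -0.0079 n 0.3
(np.float64(0.5108), np.float64(0.059), np.float64(0.1664), 3.049) -> [-0.0062  0.003   0.0194] yaw -0.0079 n 0.4
(np.float64(0.4992), np.float64(0.06), np.float64(0.1648), 3.049) -> [0.0054 0.0028 0.021 ] yaw -0.0079 n 0.4
(np.float64(0.4894), np.float64(0.0609), np.float64(0.1633), 3.049) -> [0.0152 0.0027 0.0225] yaw -0.0079 n 0.5
(np.float64(0.4799), np.float64(0.0618), np.float64(0.1607), 3.049) -> [0.0248 0.0026 0.0251] yaw -0.0079 n 0.7
(np.float64(0.4706), np.float64(0.0627), np.float64(0.1571), 3.049) -> [0.0341 0.0026 0.0287] yaw -0.0079 n 0.9
(np.float64(0.4618), np.float64(0.0635), np.float64(0.1526), 3.049) -> [0.043  0.0025 0.0332] yaw -0.0079 n 1.1
```

Request:
{"api": "move_arm", "payload": {
  "plan": [
    {"x": 0,"y": 0.001,"z": 0.003,"yaw": -0.004,"fingers": 0.6},
    {"x": -0.002,"y": 0.002,"z": 0.007,"yaw": -0.008,"fingers": 0.6},
    {"x": -0.003,"y": 0.003,"z": 0.011,"yaw": -0.008,"fingers": 0.6},
    {"x": -0.004,"y": 0.003,"z": 0.015,"yaw": -0.008,"fingers": 0.6},
    {"x": -0.005,"y": 0.003,"z": 0.017,"yaw": -0.008,"fingers": 0.6}
  ]
}}

```text
time: 10.4
eef_pos: [0.5077, 0.0595, 0.1653]
tcp_rot: [0.046, 0.999, 0.0, -0.001]
contact_force: [-0.7, -0.1, -0.9]
opening: 0.58
finger_force: 26.9
```

Run:
```python
from h import *
go([tcp(-.002,.057,0)]+[tcp(-.004,.057,a) for a in (6,12,18,24,30)])
```

```text
t 10.4 pos [0.5077 0.0595 0.1653] th 3.0498 F [-0.7 -0.1 -0.9] op 0.58 q6 -1.56
(np.float64(0.5108), np.float64(0.059), np.float64(0.1664), 3.049) -> [-0.0031 -0.0002 -0.0011] yaw 0.0008 n 0.1
(np.float64(0.4992), np.float64(0.06), np.float64(0.1648), 3.049) -> [ 0.0085 -0.0003  0.0005] yaw 0.0008 n 0.2
(np.float64(0.4894), np.float64(0.0609), np.float64(0.1633), 3.049) -> [ 0.0183 -0.0003  0.002 ] yaw 0.0008 n 0.4
(np.float64(0.4799), np.float64(0.0618), np.float64(0.1607), 3.049) -> [ 0.0279 -0.0003  0.0046] yaw 0.0008 n 0.6
(np.float64(0.4706), np.float64(0.0627), np.float64(0.1571), 3.049) -> [ 0.0372 -0.0002  0.0082] yaw 0.0008 n 0.8
(np.float64(0.4618), np.float64(0.0635), np.float64(0.1526), 3.049) -> [ 0.0461 -0.0003  0.0127] yaw 0.0008 n 1.0
```

Request:
{"api": "move_arm", "payload": {
  "plan": [
    {"x": 0.004,"y": 0,"z": 0,"yaw": 0,"fingers": 0.6},
    {"x": 0.008,"y": 0,"z": 0.001,"yaw": 0,"fingers": 0.6},
    {"x": 0.012,"y": 0,"z": 0.001,"yaw": 0,"fingers": 0.6},
    {"x": 0.016,"y": 0,"z": 0.002,"yaw": 0,"fingers": 0.6},
    {"x": 0.018,"y": 0,"z": 0.002,"yaw": 0,"fingers": 0.6}
  ]
}}

```text
time: 10.9
eef_pos: [0.4895, 0.0612, 0.1641]
tcp_rot: [0.046, 0.999, -0.0, -0.0]
contact_force: [-0.8, -0.0, -1.0]
opening: 0.581
finger_force: 26.9
```

Run:
```python
from h import *
go([tcp(-.004,.057,a) for a in (12,18,24,30)])
cv2.imwrite("pics/side5.png",ctrl.read_camera("side")[:,:,::-1])
s=cv2.imread("pics/side5.png");cv2.imwrite("pics/crop6.png",cv2.resize(s[210:320,200:340],(764,600)))
```

```text
t 10.9 pos [0.4895 0.0612 0.1641] th 3.0497 F [-0.8 -0.  -1. ] op 0.581 q6 -1.56
(np.float64(0.4894), np.float64(0.0609), np.float64(0.1633), 3.049) -> [ 0.0001 -0.0003  0.0008] yaw 0.0007 n 0.0
(np.float64(0.4799), np.float64(0.0618), np.float64(0.1607), 3.049) -> [ 0.0096 -0.0003  0.0034] yaw 0.0007 n 0.2
(np.float64(0.4706), np.float64(0.0627), np.float64(0.1571), 3.049) -> [ 0.019  -0.0002  0.007 ] yaw 0.0007 n 0.4
(np.float64(0.4618), np.float64(0.0635), np.float64(0.1526), 3.049) -> [ 0.0278 -0.0002  0.0115] yaw 0.0007 n 0.6
```

View pics/crop6.png

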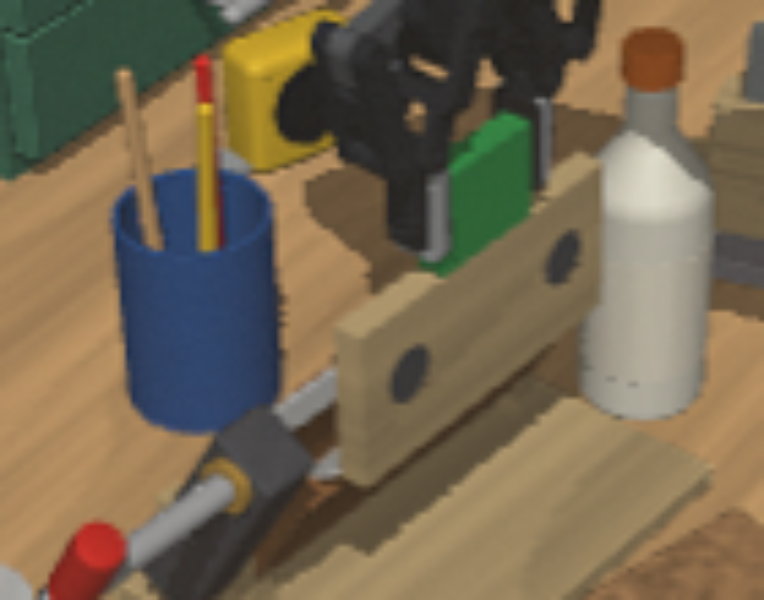

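The side crop shows the plate still upright. Its bottom edge (left corner at about (266,299)) has passed just over the near lip, without contact force. It has to go deeper before I tip it, so I'll go back up and over, then in.

Request:
{"api": "move_arm", "payload": {
  "plan": [
    {"x": 0,"y": 0,"z": -0.01,"yaw": 0,"fingers": 0.6},
    {"x": -0.01,"y": 0,"z": -0.013,"yaw": 0,"fingers": 0.6},
    {"x": -0.018,"y": 0,"z": -0.012,"yaw": 0,"fingers": 0.6},
    {"x": -0.022,"y": 0,"z": -0.008,"yaw": 0,"fingers": 0.6},
    {"x": -0.022,"y": 0,"z": -0.006,"yaw": 0,"fingers": 0.6}
  ]
}}

```text
time: 11.45
eef_pos: [0.5124, 0.0589, 0.1694]
tcp_rot: [0.046, 0.999, 0.0, -0.001]
contact_force: [-1.1, 0.2, -0.9]
opening: 0.581
finger_force: 27.0
```

Run:
```python
from h import *
go([tcp(-.002,z,0) for z in (.06,.055,.05)]+[tcp(-.004,.052,a) for a in (6,12)])
```

```text
t 11.45 pos [0.5124 0.0589 0.1694] th 3.0495 F [-1.1  0.2 -0.9] op 0.581 q6 -1.56
(np.float64(0.5093), np.float64(0.0591), np.float64(0.169), 3.049) -> [ 0.0031 -0.0001  0.0004] yaw 0.0005 n 0.1
(np.float64(0.5118), np.float64(0.0589), np.float64(0.1646), 3.049) -> [ 0.0006 -0.0001  0.0048] yaw 0.0005 n 0.1
(np.float64(0.5143), np.float64(0.0586), np.float64(0.1603), 3.049) -> [-0.0019 -0.0002  0.0091] yaw 0.0005 n 0.2
(np.float64(0.5017), np.float64(0.0598), np.float64(0.1605), 3.049) -> [ 0.0108 -0.0001  0.0089] yaw 0.0005 n 0.3
(np.float64(0.4919), np.float64(0.0607), np.float64(0.159), 3.049) -> [ 0.0206 -0.0001  0.0104] yaw 0.0005 n 0.5
```

Request:
{"api": "move_arm", "payload": {
  "plan": [
    {"x": -0.001,"y": 0,"z": 0.004,"yaw": 0,"fingers": 0.6},
    {"x": -0.002,"y": 0,"z": 0.007,"yaw": 0,"fingers": 0.6},
    {"x": -0.002,"y": 0,"z": 0.01,"yaw": 0,"fingers": 0.6},
    {"x": -0.002,"y": 0,"z": 0.012,"yaw": 0,"fingers": 0.6},
    {"x": -0.002,"y": 0,"z": 0.012,"yaw": 0,"fingers": 0.6}
  ]
}}

```text
time: 11.95
eef_pos: [0.515, 0.0587, 0.1589]
tcp_rot: [0.046, 0.999, -0.0, 0.002]
contact_force: [1.2, -1.7, 1.4]
opening: 0.575
finger_force: 27.2
```

Request:
{"api": "move_arm", "payload": {
  "plan": [
    {"x": 0.003,"y": 0,"z": 0,"yaw": 0,"fingers": 0.6},
    {"x": 0.006,"y": 0,"z": 0,"yaw": 0,"fingers": 0.6},
    {"x": 0.009,"y": 0,"z": 0,"yaw": 0,"fingers": 0.6},
    {"x": 0.012,"y": 0,"z": 0,"yaw": 0,"fingers": 0.6},
    {"x": 0.012,"y": 0,"z": 0,"yaw": 0,"fingers": 0.6}
  ]
}}

```text
time: 12.45
eef_pos: [0.5022, 0.0599, 0.159]
tcp_rot: [0.046, 0.999, -0.0, 0.001]
contact_force: [1.5, -1.5, 5.0]
opening: 0.58
finger_force: 27.7
```

Request:
{"api": "move_arm", "payload": {
  "plan": [
    {"x": 0.003,"y": 0,"z": 0,"yaw": 0,"fingers": 0.6},
    {"x": 0.006,"y": 0,"z": 0.001,"yaw": 0,"fingers": 0.6},
    {"x": 0.009,"y": 0,"z": 0.001,"yaw": 0,"fingers": 0.6},
    {"x": 0.012,"y": 0,"z": 0.002,"yaw": 0,"fingers": 0.6},
    {"x": 0.012,"y": 0,"z": 0.002,"yaw": 0,"fingers": 0.6}
  ]
}}

```text
time: 12.95
eef_pos: [0.4902, 0.061, 0.1572]
tcp_rot: [0.046, 0.999, -0.0, 0.0]
contact_force: [2.2, -2.0, 8.0]
opening: 0.578
finger_force: 28.4
```

Run:
```python
from h import *
go([tcp(-.002,.050,a) for a in (12,18,24,30)])
cv2.imwrite("pics/side6.png",ctrl.read_camera("side")[:,:,::-1])
s=cv2.imread("pics/side6.png");cv2.imwrite("pics/crop7.png",cv2.resize(s[210:320,200:340],(764,600)))
```

```text
t 12.95 pos [0.4902 0.061  0.1572] th 3.0499 F [ 2.2 -2.   8. ] op 0.578 q6 -1.56
(np.float64(0.4946), np.float64(0.0605), np.float64(0.1582), 3.049) -> [-0.0044 -0.0001 -0.001 ] yaw 0.0009 n 0.1
(np.float64(0.4851), np.float64(0.0613), np.float64(0.1557), 3.049) -> [ 0.0051 -0.0002  0.0015] yaw 0.0009 n 0.1
(np.float64(0.4758), np.float64(0.0622), np.float64(0.1521), 3.049) -> [ 0.0144 -0.0002  0.0051] yaw 0.0009 n 0.3
(np.float64(0.467), np.float64(0.063), np.float64(0.1476), 3.049) -> [ 0.0233 -0.0002  0.0096] yaw 0.0009 n 0.5
```

View pics/crop7.png

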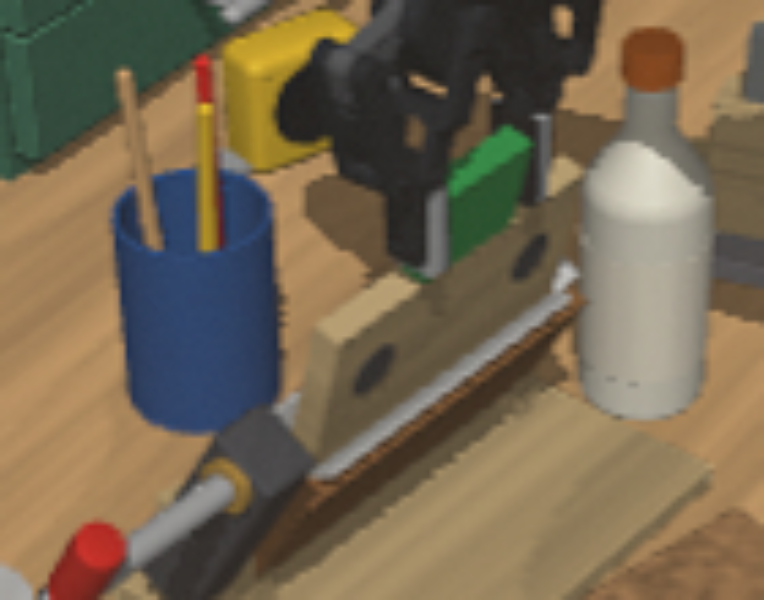

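The side crop shows the plate now tipping, with its lower edge inside the near lip (at about (262,297)). The pivoting grip works, so I carry on.

Request:
{"api": "move_arm", "payload": {
  "plan": [
    {"x": 0.005,"y": 0,"z": 0.001,"yaw": 0,"fingers": 0.6},
    {"x": 0.01,"y": 0,"z": 0.003,"yaw": 0,"fingers": 0.6},
    {"x": 0.014,"y": 0,"z": 0.005,"yaw": 0,"fingers": 0.6},
    {"x": 0.018,"y": 0,"z": 0.007,"yaw": 0,"fingers": 0.6},
    {"x": 0.022,"y": 0,"z": 0.009,"yaw": 0,"fingers": 0.6}
  ]
}}

```text
time: 13.5
eef_pos: [0.4683, 0.0631, 0.149]
tcp_rot: [0.046, 0.999, -0.0, 0.0]
contact_force: [-0.9, -1.4, 9.8]
opening: 0.581
finger_force: 30.0
```

Run:
```python
from h import *
go([tcp(0,z,30) for z in (.050,.04,.03,.02,.01,0)])
```

```text
t 13.5 pos [0.4683 0.0631 0.149 ] th 3.0501 F [-0.9 -1.4  9.8] op 0.581 q6 -1.56
(np.float64(0.4687), np.float64(0.0629), np.float64(0.1486), 3.049) -> [-0.0004 -0.0002  0.0004] yaw 0.0011 n 0.0
(np.float64(0.4737), np.float64(0.0624), np.float64(0.1399), 3.049) -> [-0.0054 -0.0002  0.0091] yaw 0.0011 n 0.2
(np.float64(0.4787), np.float64(0.0619), np.float64(0.1313), 3.049) -> [-0.0104 -0.0003  0.0177] yaw 0.0011 n 0.4
(np.float64(0.4837), np.float64(0.0615), np.float64(0.1226), 3.049) -> [-0.0154 -0.0002  0.0264] yaw 0.0011 n 0.6
(np.float64(0.4886), np.float64(0.061), np.float64(0.1139), 3.049) -> [-0.0204 -0.0003  0.0351] yaw 0.0011 n 0.8
(np.float64(0.4936), np.float64(0.0605), np.float64(0.1053), 3.049) -> [-0.0254 -0.0003  0.0437] yaw 0.0011 n 1.0
```

Request:
{"api": "move_arm", "payload": {
  "plan": [
    {"x": -0.002,"y": 0,"z": 0.004,"yaw": 0,"fingers": 0.6},
    {"x": -0.005,"y": 0,"z": 0.009,"yaw": 0,"fingers": 0.6},
    {"x": -0.008,"y": 0,"z": 0.013,"yaw": 0,"fingers": 0.6},
    {"x": -0.01,"y": 0,"z": 0.018,"yaw": 0,"fingers": 0.6},
    {"x": -0.01,"y": 0,"z": 0.018,"yaw": 0,"fingers": 0.6}
  ]
}}

```text
time: 14.0
eef_pos: [0.4781, 0.0622, 0.1279]
tcp_rot: [0.046, 0.999, 0.0, -0.0]
contact_force: [4.5, 0.4, -1.3]
opening: 0.582
finger_force: 28.8
```

Run:
```python
from h import *
go([tcp(0,z,30) for z in (.03,.02,.01,0)])
```

```text
t 14.0 pos [0.4781 0.0622 0.1279] th 3.0495 F [ 4.5  0.4 -1.3] op 0.582 q6 -1.56
(np.float64(0.4787), np.float64(0.0619), np.float64(0.1313), 3.049) -> [-0.0007 -0.0003 -0.0034] yaw 0.0005 n 0.1
(np.float64(0.4837), np.float64(0.0615), np.float64(0.1226), 3.049) -> [-0.0057 -0.0002  0.0053] yaw 0.0005 n 0.2
(np.float64(0.4886), np.float64(0.061), np.float64(0.1139), 3.049) -> [-0.0106 -0.0003  0.014 ] yaw 0.0005 n 0.4
(np.float64(0.4936), np.float64(0.0605), np.float64(0.1053), 3.049) -> [-0.0156 -0.0003  0.0226] yaw 0.0005 n 0.5
```

Request:
{"api": "move_arm", "payload": {
  "plan": [
    {"x": -0.003,"y": 0,"z": 0.003,"yaw": 0,"fingers": 0.6},
    {"x": -0.007,"y": 0,"z": 0.008,"yaw": 0,"fingers": 0.6},
    {"x": -0.01,"y": 0,"z": 0.013,"yaw": 0,"fingers": 0.6},
    {"x": -0.013,"y": 0,"z": 0.018,"yaw": 0,"fingers": 0.6},
    {"x": -0.016,"y": 0,"z": 0.022,"yaw": 0,"fingers": 0.6}
  ]
}}

```text
time: 14.5
eef_pos: [0.4931, 0.0608, 0.1057]
tcp_rot: [0.046, 0.999, -0.0, -0.002]
contact_force: [-0.2, -0.2, 0.1]
opening: 0.579
finger_force: 28.8
```

Run:
```python
from h import *
go([tcp(0,z,30) for z in (.01,0,-.004)])
```

```text
t 14.5 pos [0.4931 0.0608 0.1057] th 3.05 F [-0.2 -0.2  0.1] op 0.579 q6 -1.56
(np.float64(0.4886), np.float64(0.061), np.float64(0.1139), 3.049) -> [ 0.0045 -0.0002 -0.0082] yaw 0.001 n 0.2
(np.float64(0.4936), np.float64(0.0605), np.float64(0.1053), 3.049) -> [-0.0006 -0.0002  0.0004] yaw 0.001 n 0.0
(np.float64(0.4956), np.float64(0.0604), np.float64(0.1018), 3.049) -> [-0.0026 -0.0002  0.0039] yaw 0.001 n 0.1
```

Almost at the computed home height; now press gently until the floor pushes back.

Request:
{"api": "move_arm", "payload": {
  "plan": [
    {"x": -0.002,"y": 0,"z": 0.003,"yaw": 0,"fingers": 0.6},
    {"x": -0.003,"y": 0,"z": 0.005,"yaw": 0,"fingers": 0.6},
    {"x": -0.004,"y": 0,"z": 0.007,"yaw": 0,"fingers": 0.6},
    {"x": -0.004,"y": 0,"z": 0.007,"yaw": 0,"fingers": 0.6}
  ]
}}

```text
time: 14.9
eef_pos: [0.4956, 0.0611, 0.1042]
tcp_rot: [0.046, 0.999, 0.0, -0.006]
contact_force: [-19.1, 1.9, 28.1]
opening: 0.579
finger_force: 32.2
```

Request:
{"api": "move_arm", "payload": {
  "plan": [
    {"x": 0.002,"y": 0,"z": -0.004,"yaw": 0,"fingers": 0.6},
    {"x": 0.003,"y": 0,"z": -0.005,"yaw": 0,"fingers": 0.6},
    {"x": 0.003,"y": 0,"z": -0.005,"yaw": 0,"fingers": 0.25},
    {"x": 0.003,"y": 0,"z": -0.005,"yaw": 0,"fingers": 0.25},
    {"x": 0.003,"y": 0,"z": -0.005,"yaw": 0,"fingers": 0.25}
  ]
}}

```text
time: 15.4
eef_pos: [0.4953, 0.0605, 0.105]
tcp_rot: [0.046, 0.999, -0.0, 0.0]
contact_force: [-0.2, 0.1, -0.3]
opening: 0.751
finger_force: 0.0
```

Request:
{"api": "move_arm", "payload": {
  "plan": [
    {"x": 0,"y": 0,"z": -0.02,"yaw": 0,"fingers": 0.25},
    {"x": 0,"y": 0,"z": -0.05,"yaw": 0,"fingers": 0.25},
    {"x": 0,"y": 0,"z": -0.09,"yaw": 0,"fingers": 0.25},
    {"x": 0,"y": 0.02,"z": -0.13,"yaw": 0,"fingers": 0.65},
    {"x": 0,"y": 0.07,"z": -0.15,"yaw": 0,"fingers": 0.65}
  ]
}}

```text
time: 15.9
eef_pos: [0.5035, 0.1255, 0.2585]
tcp_rot: [0.048, 0.999, -0.0, 0.004]
contact_force: [0.9, 0.1, 0.2]
opening: 0.423
finger_force: 0.0
```

Run:
```python
from h import *
go([(.508,.249,.25,TH),(.508,.249,.124,TH)])
for n in("side","top"): cv2.imwrite(f"pics/{n}7.png",ctrl.read_camera(n)[:,:,::-1])
s=cv2.imread("pics/side7.png");t=cv2.imread("pics/top7.png")
cv2.imwrite("pics/crop8.png",np.hstack([cv2.resize(s[210:330,200:320],(400,400)),cv2.resize(t[190:310,210:330],(400,400))]))
S=s[:,:,::-1].copy();T=t[:,:,::-1].copy()
a=blobs(S,(45,100,40),(75,255,255),(230,220,330,320));b=blobs(T,(45,100,40),(75,255,255),(220,200,330,300));print(a,b)
o=np.array([.5409,.0561,.045]);z=np.array([-.5*.9957,.5*.0926,.866]);y=np.array([.0926,.9957,0]);x=np.array([.866*.9957,-.866*.0926,.5])
print([proj("side",o+z*h+y*e+x*f).round(1).tolist() for h in(.066,.106) for e in(-.025,.025) for f in (-.006,)])
```

```text
t 15.9 pos [0.5035 0.1255 0.2585] th 3.0449 F [0.9 0.1 0.2] op 0.423 q6 -1.42
(0.508, 0.249, 0.25, 3.049) -> [0.0074 0.1234 0.0085] yaw -0.0041 n 2.5
(0.508, 0.249, 0.124, 3.049) -> [0.0074 0.1234 0.1345] yaw -0.0041 n 3.7
[(187.5, ((283.37286376953125, 267.8266296386719), (8.547893524169922, 30.804672241210938), 53.74616622924805))] [(286.5, ((270.0081787109375, 246.9098358154297), (25.71215057373047, 13.03714656829834), 5.19442892074585))]
[[[287.6, 268.5]], [[272.0, 280.1]], [[295.4, 258.2]], [[279.5, 269.9]]]
```

View pics/crop8.png

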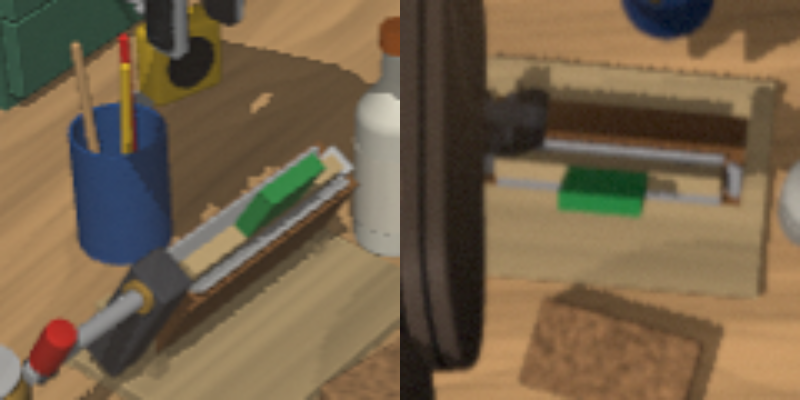

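The crops show the template home in the slot: green tab at (283,268) side, where (283,269) was predicted. The shoulders are level along the lips. The bolt is still out, with the knob at about (215,315). Next I set the shut fingers down on the outer side of the knob.

Request:
{"api": "move_arm", "payload": {
  "plan": [
    {"x": 0.002,"y": 0.045,"z": 0,"yaw": -0.004,"fingers": 1},
    {"x": 0.004,"y": 0.09,"z": 0,"yaw": -0.004,"fingers": 1},
    {"x": 0.006,"y": 0.135,"z": 0.005,"yaw": -0.004,"fingers": 1},
    {"x": 0.006,"y": 0.154,"z": 0.01,"yaw": -0.004,"fingers": 1},
    {"x": 0.006,"y": 0.154,"z": 0.03,"yaw": -0.004,"fingers": 1}
  ]
}}

```text
time: 16.5
eef_pos: [0.5103, 0.2832, 0.2247]
tcp_rot: [0.042, 0.999, 0.001, 0.002]
contact_force: [-0.7, 0.3, -0.9]
opening: 0.002
finger_force: 0.0
```

Run:
```python
from h import *
go([(.5114,.279,.16,TH),(.5114,.279,.124,TH)])
```

```text
t 16.5 pos [0.5103 0.2832 0.2247] th 3.0572 F [-0.7  0.3 -0.9] op 0.002 q6 -1.15
(0.5114, 0.279, 0.16, 3.049) -> [-0.0014 -0.0041  0.0647] yaw 0.0082 n 1.3
(0.5114, 0.279, 0.124, 3.049) -> [-0.0014 -0.0041  0.1007] yaw 0.0082 n 2.0
```

Request:
{"api": "move_arm", "payload": {
  "plan": [
    {"x": -0.001,"y": -0.001,"z": 0.03,"yaw": 0,"fingers": 1},
    {"x": -0.001,"y": -0.001,"z": 0.06,"yaw": 0,"fingers": 1},
    {"x": -0.001,"y": -0.001,"z": 0.085,"yaw": 0,"fingers": 1},
    {"x": -0.001,"y": -0.001,"z": 0.1,"yaw": 0,"fingers": 1},
    {"x": -0.001,"y": -0.001,"z": 0.1,"yaw": 0,"fingers": 1}
  ]
}}

```text
time: 17.0
eef_pos: [0.5084, 0.2785, 0.1204]
tcp_rot: [0.044, 0.999, -0.001, -0.003]
contact_force: [0.4, -1.2, -1.3]
opening: -0.004
finger_force: 0.0
```

Request:
{"api": "move_arm", "payload": {
  "plan": [
    {"x": 0,"y": -0.003,"z": 0,"yaw": 0,"fingers": 1},
    {"x": 0,"y": -0.007,"z": 0,"yaw": 0,"fingers": 1},
    {"x": 0,"y": -0.011,"z": 0,"yaw": 0,"fingers": 1},
    {"x": 0,"y": -0.014,"z": 0,"yaw": 0,"fingers": 1},
    {"x": 0,"y": -0.016,"z": 0,"yaw": 0,"fingers": 1}
  ]
}}

```text
time: 17.5
eef_pos: [0.5096, 0.2635, 0.1251]
tcp_rot: [0.044, 0.999, 0.0, 0.001]
contact_force: [0.3, 1.6, 0.2]
opening: 0.001
finger_force: 0.6
```

Run:
```python
from h import *
go([])
s=ctrl.read_camera("side"); print(blobs(s,(0,150,60),(8,255,255),(190,270,270,340),5))
```

```text
t 17.5 pos [0.5096 0.2635 0.1251] th 3.0538 F [0.3 1.6 0.2] op 0.001 q6 -1.18
[(65.5, ((222.5, 310.5), (15.0, 7.0), 90.0))]
```

Request:
{"api": "move_arm", "payload": {
  "plan": [
    {"x": 0,"y": -0.004,"z": 0,"yaw": 0,"fingers": 1},
    {"x": 0,"y": -0.008,"z": 0,"yaw": 0,"fingers": 1},
    {"x": 0,"y": -0.011,"z": 0,"yaw": 0,"fingers": 1},
    {"x": 0,"y": 0.005,"z": 0,"yaw": 0,"fingers": 1},
    {"x": 0,"y": 0.01,"z": -0.02,"yaw": 0,"fingers": 1}
  ]
}}

```text
time: 18.05
eef_pos: [0.5076, 0.2738, 0.1407]
tcp_rot: [0.044, 0.999, -0.001, -0.003]
contact_force: [-0.2, 0.4, -0.6]
opening: -0.0
finger_force: 0.0
```

Request:
{"api": "move_arm", "payload": {
  "plan": [
    {"x": 0,"y": 0.01,"z": -0.04,"yaw": 0,"fingers": 1},
    {"x": 0,"y": 0.05,"z": -0.08,"yaw": 0,"fingers": 1},
    {"x": 0,"y": 0.1,"z": -0.1,"yaw": 0,"fingers": 1},
    {"x": 0,"y": 0.15,"z": -0.1,"yaw": 0,"fingers": 1},
    {"x": 0,"y": 0.19,"z": -0.1,"yaw": 0,"fingers": 1}
  ]
}}

```text
time: 18.55
eef_pos: [0.5268, 0.4658, 0.246]
tcp_rot: [0.044, 0.999, 0.001, 0.001]
contact_force: [0.5, -0.4, -0.3]
opening: -0.004
finger_force: 0.0
```

Run:
```python
from h import *
go([])
s=ctrl.read_camera("side");t=ctrl.read_camera("top"); a=blobs(s,(0,150,60),(8,255,255),(190,270,270,340),5);b=blobs(t,(0,150,60),(8,255,255),(165,220,225,260),5);print(a,b)
print(blobs(s,(45,100,40),(75,255,255),(230,220,330,320)))
cv2.imwrite("pics/crop9.png",np.hstack([cv2.resize(s[170:350,160:400],(400,300)),cv2.resize(t[130:310,160:400],(400,300))])[:,:,::-1])
```

```text
t 18.55 pos [0.5268 0.4658 0.246 ] th 3.0536 F [ 0.5 -0.4 -0.3] op -0.004 q6 -0.9
[(129.5, ((231.8076629638672, 301.5384826660156), (9.15255355834961, 17.19570541381836), 33.690067291259766))] [(88.0, ((195.00001525878906, 242.00001525878906), (8.485280990600586, 14.142135620117188), 45.0))]
[(186.5, ((283.20001220703125, 268.1000061035156), (8.000000953674316, 31.40000343322754), 53.130104064941406))]
```

View pics/crop9.png

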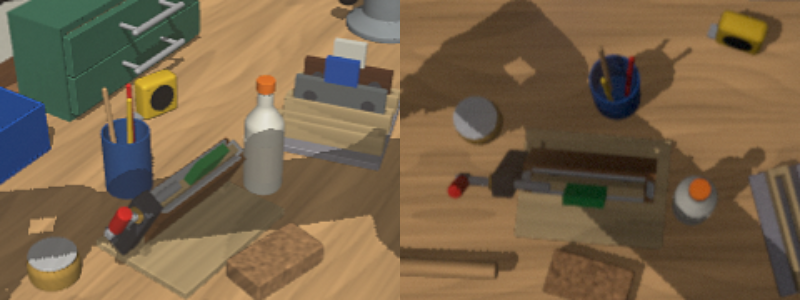

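The knob is back at exactly its home pixel ((231.8,301.5) side). The bolt bars the slot over the seated template, whose green tab is at (283,268), and the bystanders have not moved. Handing in.

```bash
python3 -c "
from plant import ctrl
print(ctrl.sign_off())"
```

```text
the job is handed in; nothing more can be done
None
```

The plywood template is fully home in the slanted slot with the bolt sprung home over it, the bystanders look unmoved, and the job was handed in at about 18.6 s; sign-off returned no verdict.

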